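# Stand two lying eggs in the sprung cups of an egg tray

### The job

Take the two eggs that lie on the wire rest and stand each one upright, pointed end down, in an empty cup of the steel egg tray. Set them down gently: the cups stand at different heights, so feel for the cup, never press hard and never let an egg drop. Leave the egg that already stands in the middle cup as it is.

Things in the scene. Friction and masses are not known exactly. Their poses are not given: they have to be found in the camera images.
- egg_a_mid (a point): Plain cream egg, 72 mm long, 50 mm wide, 65 to 105 g, lying on the left (+y) saddle of the wire rest, pointed end away from the robot and about 20 degrees below level. Point: centre of its widest circle (50 mm), 40 mm from the pointed tip, 32 mm from the blunt end. Axis +z runs along the egg to the blunt end.
- egg_b_mid (a point): A second such egg, on the right saddle of the wire rest. Point: centre of its widest circle (50 mm), 40 mm from the pointed tip, 32 mm from the blunt end. Axis +z runs along the egg to the blunt end.
- egg_middle_mid (a point): A third such egg, standing loose, pointed end down, in the tray's middle cup; it must stay. Point: centre of its widest circle (50 mm), 40 mm from the pointed tip, 32 mm from the blunt end. Axis +z runs along the egg to the blunt end.
- egg_rest: Wire egg rest, fixed: wooden base 85 x 200 x 14 mm, two saddles 100 mm apart along its y. A saddle is two 8 mm wires, 34 mm apart, under the egg's length, and a low cross wire under its tip; all lie under the egg (outer edges 21 mm from its axis, 20 to 28 mm below it), so fingers pass freely on both sides. Origin: centre of underside; x points the way the tips point.
- egg_tray: Egg tray, fixed: steel base 78 (x) x 285 (y) x 22 mm, three grey cups in a row along its y, 95 mm apart, each on a post. Cup: 18 mm high, 48 mm across the rim, open on top; inside narrows from 41 mm at the rim to a flat floor 4 mm over the cup's underside, where the egg's tip rests. A cup springs 0.5 mm per N, up to 6 mm. Origin: centre of underside; z up.
- axis_left (a point): Fixed point of the tray on the axis of the left (+y) cup, 64 mm above the counter. This empty cup's post is set at an unknown height: the cup's underside is 0 to 32 mm BELOW this point, so a seated egg's girth centre is 12 to 44 mm above it. Posts stay put. About 2 N of force tells that the egg has met the cup; over 8 N, or a free fall of over 3 mm, breaks it.
- axis_right (a point): The same for the right (-y) cup, empty, at its own unknown height: underside 0 to 32 mm below this point.
- axis_middle (a point): The underside of the middle cup, on its axis, 48 mm above the counter; this cup holds the third egg.

How it is judged:
By the outcome, as a careful person would: the job done as asked, in the order asked, and still so for the second after the job is handed in, with the robot touching nothing.
It also fails if it takes over 72 s, if anything falls off the work surface, if the arm or the gripper's body presses on something with over 40 N, if the wrist force passes 120 N, or if a joint passes its speed limit or range.

### The arm

A 7-joint arm with a two-finger parallel gripper is mounted at the origin on a cart in front of the work surface, level with it; the furniture and walls round the work are solid. World frame = base frame: x ahead of the robot, y to its left, z up, the work surface at z = 0. Lengths are in m, angles in degrees, forces in N, time in s.
With the tool pointing down it reaches from about 0.425 to 0.875 m from the base axis. Payload 4.7 kg.
Tool frame: the origin (TCP) lies at the very end of the fingers, on their centre line; the grasp point (between the pads) lies 19 mm behind it; z points along the fingers, y is the line along which they close (so a half turn about z gives the same grasp; the last joint's range is limited). The gripper opens to 85 mm and grips with 20 to 120 N. Pads are 22 mm wide; open, the fingers measure 114 mm over their backs; the gripper's body (76 mm by 85 mm) begins 54 mm behind the grasp point. The pads swing forward as they close: fully open they stand 13 mm farther back than shut.
Start: joints at [-68.004, 18.392, -4.016, 83.108, 1.295, 78.541, -3.26], TCP at [0.235, 0.606, 0.231] pointing down, gripper open.
Joint ranges: [-163.93, 163.93], [-17.29, 119.83], [-79.2, 71.16], [3.27, 140.29], [-89.18, 269.18], [5.43, 117.66], [-154.24, 154.24]. Speed limits (degrees/s): [147.25, 147.25, 180, 180, 180, 180, 180].

### API

Orientations are given as [roll, pitch, yaw] about the fixed x, y, z axes, in that order (R = Rz(yaw) Ry(pitch) Rx(roll)).
In Python, from bench import arm gives the robot as it stands.
- The arm moves only by the tool arm_command, never from a script. Its argument "increments" is a list of rows, each a list of 2 entries, a list of its own where there are three numbers: the shift along the tool's x, y, z normalised to -1 to 1, where 1 is 25 mm, then the turn about the tool's z normalised to -1 to 1, where 1 is 4 degrees. A call has 1 to 20 rows; each row shifts and turns the commanded pose from where the row before left it, along the tool's axes as they then stand; what a row does not reach is not made up. A row lasts 1/10 s, in which the tool goes at most 50 mm and 8.59 degrees, less where a joint would pass 70% of its speed; a pose out of reach is approached as far as the arm can. A call with a number of a shift or a turn outside -1 to 1 is refused whole. A call with a gripper value outside its range is refused whole. "claw" is the opening, from -1 (shut) to 1 (fully open), set as the call begins (left out, the last holds). The fingers move at their own pace and stop on an object; "grip_force" is the grip in N (left out, the last holds). Time passes only in rows, so rows that do not move let the fingers close. It gives the time, the measured TCP pose, the force, the opening and the grip force at its end, in the units of the state.
- arm.get_state(): the state, without advancing time (a new reading comes with each control period).
- arm.grab_frame(name): name is "side" or "top" or "wrist"; returns a dict with "color" (384x512x3 uint8, red, green, blue), "range_z" (384x512 float32, m along the optical axis (not along the pixel's ray), 0 where there is no reading), "intrinsics" (3x3 intrinsics, pixels), "R" (3x3) and "t" (3): a world point X has camera coordinates R X + t. Camera axes: x right, y down, z forward; pixel columns grow to the right and rows downward; lengths in m; the calibration is good to about 2 mm. A picture is of the moment at which its call begins.
- arm.close_job(): hands the job in; it is judged then, once.
The state is a dict: "clock": time; "q": joint angles; "dq": joint speeds; "joint_torque": joint torques, N m; "eef_pos": TCP position; "eef_rot": TCP orientation; "ft_force": force on the tool from outside, world axes, zero at the start; "torque": the same for the moment, N m; "opening": finger opening in m; "gripper_force": force on a finger pad.
Only numpy, scipy, OpenCV 4.12 (cv2) and the standard library are available. Lean on these libraries where they do the work, as an engineer would, in place of code of your own. Each camera call takes 0.05 s, during which the arm holds its last target. There are 200 camera calls.

## Working session

There is one attempt and no reset: what is moved stays moved. The work goes in short steps, Python scripts to look and compute and a tool call to move; the robot and the scene stay as the last step left them, time stands still between calls to the robot, and variables do not carry over. Pictures are saved under pics/ and viewed, at most 12 in all, crops included, and the job is handed in when it is done.

Besides the shell and the picture viewer there is one more tool, called after "Emit:" in YAML: its name, and indented under it one key for each argument. arm_command: Moves the arm, as the interface text tells. Scaled input: -1 to 1 covers 25 mm each way for a shift and 4 degrees each way for a turn. Its arguments: {"type":"object","properties":{"increments":{"type":"array","items":{"type":"array"}},"claw":{"type":"number"},"grip_force":{"type":"number"}},"required":["increments"]}

```bash
mkdir -p pics; ls; cat > h.py <<'E'
from bench import arm
import numpy as np, cv2
def grab(n):
    f=arm.grab_frame(n); return f
def pts(f):
    K=np.array(f["intrinsics"]);z=f["range_z"];h,w=z.shape
    u,v=np.meshgrid(np.arange(w),np.arange(h))
    c=np.stack([(u-K[0,2])/K[0,0]*z,(v-K[1,2])/K[1,1]*z,z],-1)
    P=(c-np.array(f["t"]))@np.array(f["R"]); P[z==0]=np.nan
    return P
E
python3 - <<'E'
from h import *
for n in("side","top"):
    f=grab(n); np.savez(f"pics/{n}0.npz",**f)
    cv2.imwrite(f"pics/{n}0.png",f["color"][...,::-1])
    R=np.array(f["R"]);print(n,-R.T@np.array(f["t"]),R[2])
s=arm.get_state();print({k:np.round(v,3) for k,v in s.items()})
im=np.hstack([cv2.resize(cv2.imread(f"pics/{n}0.png"),(400,300)) for n in("side","top")])
E
```

```text
pics
side [ 0.24884985 -1.07634341  0.75667646] [ 0.22698288  0.81936485 -0.5264219 ]
top [ 0.27489548 -0.01989951  1.40475185] [ 0.1919512  -0.00225205 -0.98140189]
{'clock': np.float64(0.1), 'q': array([-68.004,  18.436,  -4.014,  83.167,   1.294,  78.543,  -3.261]), 'dq': array([ 0.002, -0.051, -0.062, -0.139, -0.026, -0.038,  0.003]), 'joint_torque': array([ 0.0000e+00, -4.9487e+01, -3.8400e-01, -3.1521e+01,  1.3000e-02,
        7.0000e-03, -0.0000e+00]), 'eef_pos': array([0.235, 0.606, 0.23 ]), 'eef_rot': array([-1.79899e+02,  5.00000e-03,  1.58811e+02]), 'ft_force': array([-0.277, -0.279, -0.427]), 'torque': array([-0.033,  0.007, -0.052]), 'gripper_force': np.float64(0.0), 'opening': np.float64(0.086)}
```

View pics/top0.png

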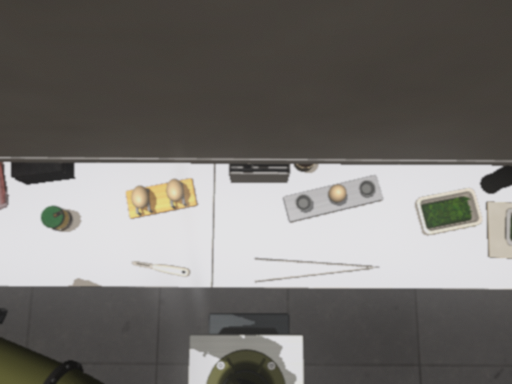

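View pics/side0.png

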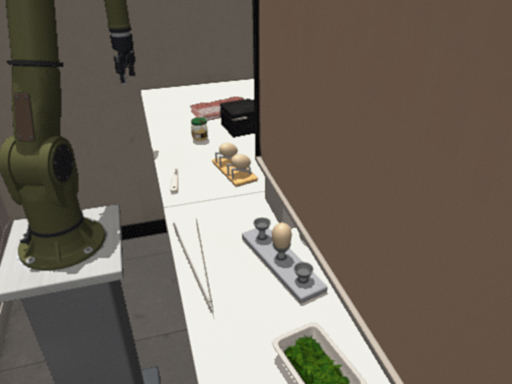

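The top view shows the eggs on the rest near (141,197) and (175,189), and the tray cups at about (304,203), (338,193) and (367,188). The side view agrees. Next I'll measure.

```bash
python3 - <<'E'
from h import *
for n in("top","side"):
    f=dict(np.load(f"pics/{n}0.npz")); P=pts(f); c=f["color"]; hsv=cv2.cvtColor(c,cv2.COLOR_RGB2HSV)
    print(n,f["intrinsics"][0,0])
    for p in ([(141,197),(175,189),(304,203),(338,193),(367,188),(334,200)] if n=="top" else [(229,150),(241,161),(262,225),(282,237),(304,270)]):
        print(p,hsv[p[1],p[0]],c[p[1],p[0]],P[p[1],p[0]].round(3))
    # tan eggs mask (lower saturation than base)
    m=((hsv[...,0]>8)&(hsv[...,0]<22)&(hsv[...,1]>60)&(hsv[...,1]<150)&(hsv[...,2]>90)).astype(np.uint8)
    k,l,st,ce=cv2.connectedComponentsWithStats(m)
    for i in range(1,k):
        if 60<st[i,4]<3000:
            q=P[l==i]; cn,_=cv2.findContours((l==i).astype(np.uint8),0,1)
            print(st[i],ce[i].round(1),np.nanmin(q,0).round(3),np.nanmax(q,0).round(3),np.nanmedian(q,0).round(3))
    m=((P[...,2]>.008)&(P[...,2]<.035)).astype(np.uint8); k,l,st,ce=cv2.connectedComponentsWithStats(m)
    for i in range(1,k):
        if st[i,4]>150:
            q=P[l==i][:,:2].astype(np.float32); print("box",ce[i].round(),cv2.minAreaRect(q),np.median(P[l==i][:,2]))
    a=c[165:230,110:210] if n=="top" else c[125:195,195:275]
    b=c[165:230,275:395] if n=="top" else c[205:305,230:340]
    r=lambda x:cv2.resize(x,(400,300),interpolation=cv2.INTER_CUBIC)
    cv2.imwrite(f"pics/{n}z.png",np.hstack([r(a),r(b)])[...,::-1])
im=np.vstack([cv2.imread("pics/topz.png"),cv2.imread("pics/sidez.png")]);cv2.imwrite("pics/z.png",im)
# obstacles: heights in top view
P=pts(dict(np.load("pics/top0.npz")))
for x in np.arange(.3,.95,.05):
    print(round(x,2),[ (lambda s: round(float(np.nanmax(s)),2) if s.size else None)(P[(abs(P[...,0]-x)<.025)&(abs(P[...,1]-y)<.05)][:,2]) for y in np.arange(-.5,.71,.1)])
E
```

```text
top 481.07451741589733
(141, 197) [ 20  69 223] [223 202 163] [0.524 0.295 0.088]
(175, 189) [ 21  64 224] [224 207 168] [0.547 0.201 0.087]
(304, 203) [ 23   7 137] [137 136 133] [ 0.515 -0.162  0.058]
(338, 193) [ 25  50 224] [224 216 180] [ 0.532 -0.248  0.121]
(367, 188) [ 18  10 133] [133 131 128] [ 0.564 -0.347  0.04 ]
(334, 200) [ 17  70 132] [132 116  96] [ 0.517 -0.241  0.097]
[ 126  179   71   38 1141] [161. 196.] [0.48  0.15  0.004] [0.593 0.359 0.091] [0.535 0.26  0.021]
[329 185  17  16 195] [337.  192.9] [ 0.515 -0.269  0.093] [ 0.557 -0.228  0.128] [ 0.532 -0.246  0.116]
[ 56 211  13  18  90] [ 64.6 220.4] [0.439 0.506 0.04 ] [0.487 0.536 0.083] [0.459 0.512 0.059]
box [  4. 187.] ((0.5715043544769287, 0.7145009636878967), (0.13609838485717773, 0.02538803219795227), 2.54512357711792) 0.02676973964139164
box [ 56. 177.] ((0.5882944464683533, 0.5784814953804016), (0.04123298078775406, 0.15017437934875488), 25.030725479125977) 0.022232976397764972
box [331. 199.] ((0.5396535992622375, -0.2513878643512726), (0.08259586989879608, 0.2861917018890381), 14.218229293823242) 0.0
[... 3046 characters left out ...]
08, 0.09, 0.01, 0.09, 0.09, 0.04]
0.55 [0.05, 0.06, 0.13, 0.13, 0.08, 0.01, 0.01, 0.09, 0.09, 0.02, 0.01, 0.09, 0.06]
0.6 [0.01, 0.06, 0.06, 0.07, 0.13, 0.17, 0.1, 0.08, 0.02, 0.01, 0.11, 0.11, 0.11]
0.65 [0.01, 0.01, 0.01, 0.07, 0.06, 0.01, 0.01, 0.01, 0.01, 0.01, 0.07, None, 0.04]
0.7 [None, None, None, None, None, None, None, None, None, None, None, None, None]
0.75 [None, None, None, None, None, None, None, None, None, None, None, None, None]
0.8 [None, None, None, None, None, None, None, None, None, None, None, None, None]
0.85 [None, None, None, None, None, None, None, None, None, None, None, None, None]
0.9 [None, None, None, None, None, None, None, None, None, None, None, None, None]
```

View pics/z.png

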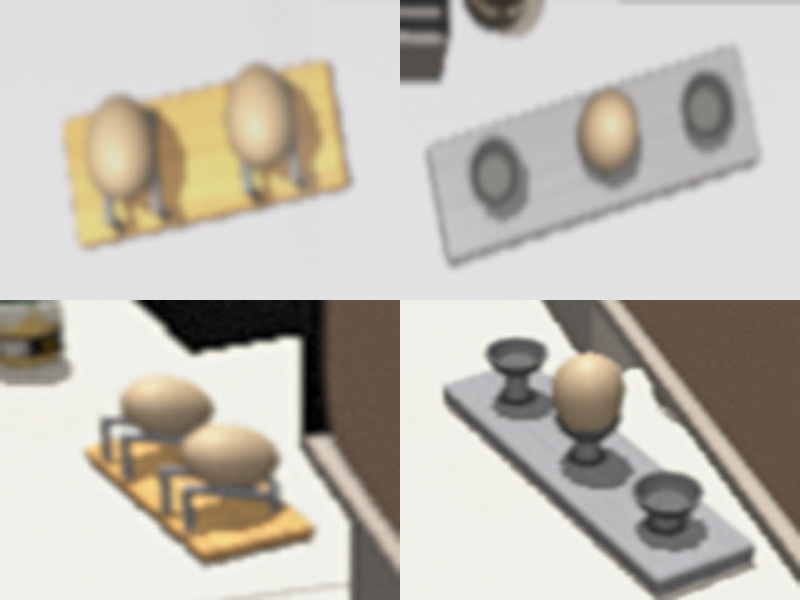

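The zoom confirms both eggs on the saddles, tips away from the robot, and three cups with the left one higher than the right. Next I'll fit the egg and cup positions from the depth data.

```bash
python3 - <<'E'
from h import *
from scipy.optimize import least_squares
fs={n:dict(np.load(f"pics/{n}0.npz")) for n in("top","side")}
PP={n:pts(f) for n,f in fs.items()}
yaw=np.radians(13.7)
def res(v,Q,ax):
    c=v[:3]; d=Q-c; s=d@ax; r=np.linalg.norm(d-s[:,None]*ax,axis=1)
    L=np.where(s>0,.032,.040); k=np.sqrt((s/L)**2+(r/.025)**2)
    return (k-1)*.028
def fit(Q,c0,ax0,free):
    def f(v):
        ax=ax0
        if free:
            a,t=v[3],v[4]; ax=-np.array([np.cos(a)*np.cos(t),np.sin(a)*np.cos(t),-np.sin(t)])
        return res(v,Q,ax)
    return least_squares(f,np.r_[c0,yaw,np.radians(20)] if free else c0,loss="soft_l1",f_scale=.002)
for nm,c0 in(("a",(.525,.30,.065)),("b",(.547,.205,.065)),("mid",(.537,-.252,.092))):
    for n in("top","side","both"):
        P=np.concatenate([PP[k].reshape(-1,3) for k in PP if n in(k,"both")])
        lo=.07 if nm=="mid" else .055
        Q=P[(P[:,2]>lo)&(np.linalg.norm(P-np.array(c0),axis=1)<.042)]
        r=fit(Q,np.array(c0),np.array([0,0,1.]),nm!="mid"); print(nm,n,len(Q),r.x[:3].round(4),np.degrees(r.x[3:]).round(1),np.abs(r.fun).mean().round(4))
for nm,c in(("L",(.515,-.161)),("R",(.563,-.345))):
    for n in PP:
        P=PP[n].reshape(-1,3); d=np.hypot(P[:,0]-c[0],P[:,1]-c[1]); Q=P[(d<.03)&(P[:,2]>.028)]
        dq=np.hypot(Q[:,0]-c[0],Q[:,1]-c[1])
        hi=Q[Q[:,2]>np.percentile(Q[:,2],97)-.006]
        (cx,cy),rr=cv2.minEnclosingCircle(hi[:,:2].astype(np.float32))
        print(nm,n,len(Q),"floor",np.median(Q[dq<.008,2]).round(4),"top",np.percentile(Q[:,2],[80,90,97]).round(4),cx,cy,rr)
E
```

```text
a top 329 [0.5268 0.3029 0.0628] [13.1 22.5] 0.0017
a side 187 [0.5268 0.3045 0.0625] [15. 23.] 0.0022
a both 516 [0.5269 0.3035 0.0626] [14.4 23.6] 0.0019
b top 320 [0.5472 0.2052 0.0625] [ 8.9 19.8] 0.0018
b side 208 [0.5479 0.207  0.0624] [15.5 24. ] 0.002
b both 528 [0.5477 0.206  0.0623] [12.4 23.2] 0.0019
mid top 261 [ 0.5386 -0.2516  0.0928] [] 0.0013
mid side 412 [ 0.5382 -0.2496  0.0931] [] 0.0011
mid both 673 [ 0.5384 -0.2502  0.0928] [] 0.0013
L top 221 floor 0.0601 top [0.0717 0.0737 0.0755] 0.5157372355461121 -0.15956227481365204 0.023508334532380104
L side 246 floor 0.042 top [0.0713 0.0728 0.0739] 0.5142637491226196 -0.15786825120449066 0.024874165654182434
R top 211 floor 0.0451 top [0.0579 0.0598 0.0623] 0.5616543889045715 -0.3432401418685913 0.024168146774172783
R side 288 floor 0.0443 top [0.0579 0.0595 0.0606] 0.5598799586296082 -0.3415206968784332 0.024868708103895187
```

Emit:
arm_command:
  increments:
    - [[0,0,0],-0.97]
    - [[0,0,0],-0.97]
    - [[0,0,0],-0.97]
    - [[0,0,0],-0.97]
    - [[0,0,0],-0.97]
    - [[0,0,0],-0.97]
    - [[0,0,0],-0.97]
    - [[0,0,0],-0.97]
    - [[0,0,0],-0.97]
  claw: 1
  grip_force: 20

```text
clock: 1.0
eef_pos: [0.2349, 0.6057, 0.2307]
eef_rot: [-179.9, -0.0, -166.1]
ft_force: [-0.2, 0.2, 0.2]
opening: 0.0858
gripper_force: 0.0
```

Emit:
arm_command:
  increments:
    - [[-0.41,-0.726,0],0]
    - [[-0.41,-0.726,0],0]
    - [[-0.41,-0.726,0],0]
    - [[-0.41,-0.726,0],0]
    - [[-0.41,-0.726,0],0]
    - [[-0.41,-0.726,0],0]
    - [[-0.41,-0.726,0],0]
    - [[-0.41,-0.726,0],0]
    - [[-0.41,-0.726,0],0]
    - [[-0.41,-0.726,0],0]
    - [[-0.41,-0.726,0],0]
    - [[-0.41,-0.726,0],0]
    - [[-0.41,-0.726,0],0]
    - [[-0.41,-0.726,0],0]
    - [[-0.41,-0.726,0],0]
    - [[-0.41,-0.726,0],0]
    - [[-0.41,-0.726,0],0]
    - [[-0.41,-0.726,0],0]
    - [[-0.41,-0.726,0],0]
    - [[-0.41,-0.726,0],0]

```text
clock: 3.0
eef_pos: [0.5205, 0.3013, 0.2308]
eef_rot: [-180.0, -0.1, -166.3]
ft_force: [0.7, -0.1, 0.3]
opening: 0.0856
gripper_force: 0.0
```

Emit:
arm_command:
  increments:
    - [[0,0,0.748],0]
    - [[0,0,0.748],0]
    - [[0,0,0.748],0]
    - [[0,0,0.748],0]
    - [[0,0,0.748],0]
    - [[0,0,0.748],0]
    - [[0,0,0.748],0]
    - [[0,0,0.748],0]
    - [[0,0,0.748],0]
    - [[0,0,0.748],0]
    - [[0,0,0],0]
    - [[0,0,0],0]

```text
clock: 4.2
eef_pos: [0.52, 0.3019, 0.0442]
eef_rot: [-180.0, -0.1, -166.3]
ft_force: [0.7, -0.8, -0.3]
opening: 0.0855
gripper_force: 0.0
```

Emit:
arm_command:
  increments:
    - [[0,0,0],0]
    - [[0,0,0],0]
    - [[0,0,0],0]
    - [[0,0,0],0]
    - [[0,0,0],0]
    - [[0,0,0],0]
    - [[0,0,0],0]
    - [[0,0,0],0]
  claw: -1
  grip_force: 20

```text
clock: 5.0
eef_pos: [0.5211, 0.3022, 0.0456]
eef_rot: [180.0, 0.1, -166.3]
ft_force: [-0.4, -1.3, 7.0]
opening: 0.0482
gripper_force: 20.2
```

```bash
cat >> h.py <<'E'
def show(name,*boxes):
    ims=[]
    for n,(x0,y0,x1,y1) in boxes:
        f=grab(n); np.savez(f"pics/{name}_{n}.npz",**f)
        ims.append(cv2.resize(f["color"][y0:y1,x0:x1,::-1],(400,400*(y1-y0)//(x1-x0)),interpolation=cv2.INTER_CUBIC))
    h=max(i.shape[0] for i in ims)
    cv2.imwrite(f"pics/{name}.png",np.hstack([cv2.copyMakeBorder(i,0,h-i.shape[0],0,0,0) for i in ims]))
    print({k:np.round(v,4) for k,v in arm.get_state().items() if k in("clock","eef_pos","ft_force","opening","gripper_force")})
E
python3 -c "
from h import *
show('g1',('side',(190,80,290,190)),('wrist',(0,0,512,384)))"
```

```text
{'clock': np.float64(5.1), 'eef_pos': array([0.5211, 0.3022, 0.0456]), 'ft_force': array([-1.5468, -1.6114,  5.9252]), 'gripper_force': np.float64(20.2398), 'opening': np.float64(0.0487)}
```

View pics/g1.png

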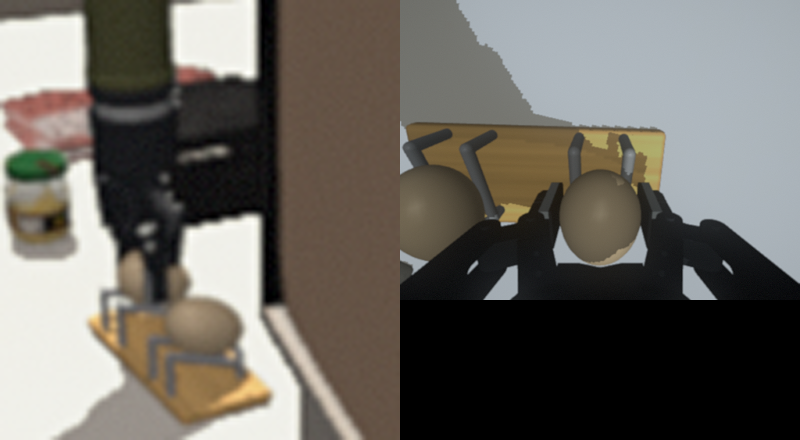

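The wrist view shows the egg centred between the pads and the side view shows it still on its saddle. Lifting.

Emit:
arm_command:
  increments:
    - [[0,0,-0.1],0]
    - [[0,0,-0.2],0]
    - [[0,0,-0.4],0]
    - [[0,0,-0.5],0]
    - [[0,0,-0.6],0]
    - [[0,0,-0.6],0]
    - [[0,0,-0.6],0]
    - [[0,0,-0.6],0]
    - [[0,0,-0.4],0]
    - [[0,0,0],0]
    - [[0,0,0],0]
    - [[0,0,0],0]

```text
clock: 6.3
eef_pos: [0.5197, 0.3018, 0.1434]
eef_rot: [-180.0, -0.1, -166.3]
ft_force: [0.3, -0.4, -1.7]
opening: 0.0486
gripper_force: 20.8
```

```bash

python3 -c "
from h import *
show('g2',('side',(190,80,290,190)),('wrist',(0,0,512,384)))"
```

```text
{'clock': np.float64(6.4), 'eef_pos': array([0.5198, 0.3018, 0.1433]), 'ft_force': array([ 0.1627,  0.5274, -1.2363]), 'gripper_force': np.float64(20.8411), 'opening': np.float64(0.0485)}
```

View pics/g2.png

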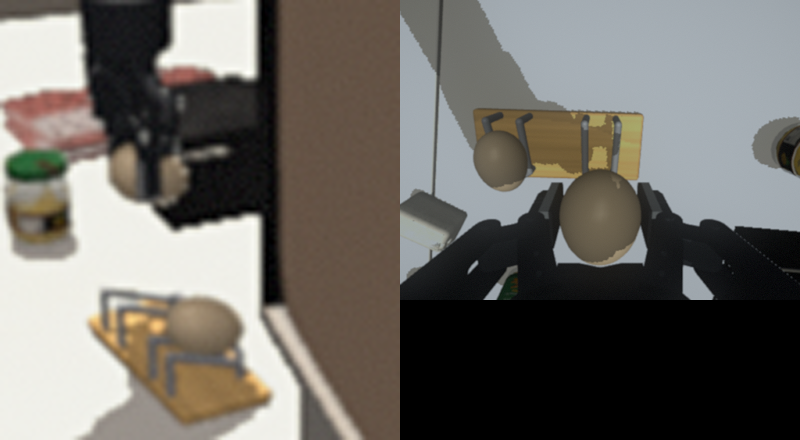

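The egg is held but did not swing: it still lies about 20° tip-down in the pads. I'll have to pivot it against a cup. First I'll check the joints and the clearances near the tray.

```bash
python3 - <<'E'
from h import *
print(arm.get_state()["q"].round(1))
for n in("top","side"):
    P=pts(dict(np.load(f"pics/{n}0.npz"))).reshape(-1,3)
    print(n)
    for x in np.arange(.48,.70,.02):
        print(round(x,2),[ (lambda s: round(float(np.nanmax(s)),2) if s.size else None)(P[(abs(P[:,0]-x)<.01)&(abs(P[:,1]-y)<.015)][:,2]) for y in np.arange(-.42,.07,.03)])
# egg pose in gripper from side+wrist
from scipy.optimize import least_squares
for n in("side","wrist"):
    f=dict(np.load(f"pics/g2_{n}.npz")); P=pts(f); c=f["color"]; hsv=cv2.cvtColor(c,cv2.COLOR_RGB2HSV)
    m=(hsv[...,0]>8)&(hsv[...,0]<24)&(hsv[...,1]>50)&(np.linalg.norm(P-[.528,.3035,.162],axis=-1)<.045)
    Q=P[m]; print(n,len(Q),np.nanmin(Q,0),np.nanmax(Q,0))
    def fr(v):
        a,t=v[3],v[4]; ax=-np.array([np.cos(a)*np.cos(t),np.sin(a)*np.cos(t),-np.sin(t)])
        d=Q-v[:3]; s=d@ax; r=np.linalg.norm(d-s[:,None]*ax,axis=1); L=np.where(s>0,.032,.040)
        return (np.sqrt((s/L)**2+(r/.025)**2)-1)*.028
    r=least_squares(fr,[.528,.3035,.162,.24,.35],loss="soft_l1",f_scale=.002); print(r.x[:3].round(4),np.degrees(r.x[3:]),abs(r.fun).mean())
E
```

```text
[-37.2  15.7   5.4  96.9  -1.6  67.5  72.3]
top
0.48 [0.01, 0.01, 0.01, 0.01, 0.01, 0.01, 0.01, 0.03, 0.03, 0.03, 0.03, 0.01, 0.01, 0.01, 0.01, 0.01, 0.01]
0.5 [0.01, 0.01, 0.01, 0.01, 0.02, 0.03, 0.03, 0.03, 0.08, 0.08, 0.03, 0.01, 0.01, 0.01, 0.01, 0.01, 0.01]
0.52 [0.01, 0.02, 0.03, 0.03, 0.03, 0.12, 0.13, 0.03, 0.08, 0.08, 0.03, 0.01, 0.01, 0.01, 0.01, 0.01, 0.01]
0.54 [0.01, 0.03, 0.06, 0.06, 0.03, 0.13, 0.13, 0.03, 0.07, 0.08, 0.03, 0.01, 0.01, 0.01, 0.01, 0.01, 0.0]
0.56 [0.01, 0.03, 0.06, 0.06, 0.03, 0.12, 0.12, 0.03, 0.03, 0.03, 0.01, 0.01, 0.01, 0.01, 0.01, 0.01, 0.01]
0.58 [0.01, 0.03, 0.06, 0.06, 0.03, 0.03, 0.03, 0.02, 0.01, 0.01, 0.12, 0.12, 0.12, 0.12, 0.12, 0.12, 0.12]
0.6 [0.01, 0.03, 0.03, 0.03, 0.02, 0.01, 0.01, 0.01, 0.01, 0.01, 0.12, 0.12, 0.12, 0.12, 0.17, 0.12, 0.12]
0.62 [0.01, 0.01, 0.01, 0.01, 0.01, 0.01, 0.01, 0.01, 0.07, 0.07, 0.12, 0.12, 0.13, 0.12, 0.12, 0.12, 0.12]
0.64 [0.01, 0.01, 0.01, 0.01, 0.01, 0.01, 0.01, 0.01, 0.05, 0.05, 0.01, 0.01, 0.01, 0.01, None, 0.01, 0.01]
0.66 [None, None, None, None, None, None, None, None, None, None, None, None, None,
[... 873 characters left out ...]
 0.0, 0.0, 0.0, 0.0, 0.01, 0.01, 0.03, None, None, None, None, None, None]
0.64 [None, None, None, None, None, None, None, None, None, None, None, None, None, None, None, None, None]
0.66 [None, None, None, None, None, None, None, None, None, None, None, None, None, None, None, None, None]
0.68 [None, None, None, None, None, None, None, None, None, None, None, None, None, None, None, None, None]
side 128 [0.49592818 0.26534517 0.14200242] [0.55950171 0.33182946 0.18834591]
[0.5262 0.3041 0.1615] [19.16390506 24.57732917] 0.0027638579041913886
wrist 9826 [0.49569108 0.27410574 0.14926938] [0.55161264 0.3266836  0.18584643]
[0.5269 0.3026 0.1579] [11.92179912 24.05228243] 0.0003421993756326872
```

Emit:
arm_command:
  increments:
    - [[0,0,0],1]
    - [[0,0,0],1]
    - [[0,0,0],1]
    - [[0,0,0],1]
    - [[0,0,0],1]
    - [[0,0,0],1]
    - [[0,0,0],1]
    - [[0,0,0],1]
    - [[0,0,0],1]
    - [[0,0,0],1]
    - [[0,0,0],1]
    - [[0,0,0],1]
    - [[0,0,0],1]
    - [[0,0,0],1]
    - [[0,0,0],1]
    - [[0,0,0],1]
    - [[0,0,0],1]
    - [[0,0,0],1]
    - [[0,0,0],1]
    - [[0,0,0],1]

```text
clock: 8.4
eef_pos: [0.52, 0.302, 0.1437]
eef_rot: [-179.9, 0.0, 113.6]
ft_force: [-0.3, -0.0, -0.2]
opening: 0.0482
gripper_force: 20.8
```

Emit:
arm_command:
  increments:
    - [[0,0,0],0.5]
    - [[0,0,0],1]
    - [[0,0,0],1]

```text
clock: 8.7
eef_pos: [0.5199, 0.302, 0.1436]
eef_rot: [-179.9, 0.0, 103.6]
ft_force: [-1.0, -0.7, -0.1]
opening: 0.0482
gripper_force: 20.8
```

Emit:
arm_command:
  increments:
    - [[-0.745,-0.228,0],0]
    - [[-0.745,-0.228,0],0]
    - [[-0.745,-0.228,0],0]
    - [[-0.745,-0.228,0],0]
    - [[-0.745,-0.228,0],0]
    - [[-0.745,-0.228,0],0]
    - [[-0.745,-0.228,0],0]
    - [[-0.745,-0.228,0],0]
    - [[-0.745,-0.228,0],0]
    - [[-0.745,-0.228,0],0]
    - [[-0.745,-0.228,0],0]
    - [[-0.745,-0.228,0],0]
    - [[-0.745,-0.228,0],0]
    - [[-0.745,-0.228,0],0]
    - [[-0.745,-0.228,0],0]
    - [[-0.745,-0.228,0],0]
    - [[-0.745,-0.228,0],0]
    - [[-0.745,-0.228,0],0]
    - [[-0.745,-0.228,0],0]
    - [[-0.745,-0.228,0],0]

```text
clock: 10.7
eef_pos: [0.4975, -0.0883, 0.1444]
eef_rot: [180.0, -0.0, 103.7]
ft_force: [-0.2, 0.6, -0.8]
opening: 0.0481
gripper_force: 20.9
```

```bash
cat > eg.py <<'E'
# egg pose in hand from wrist camera: girth centre & tilt in gripper frame
from h import *
from scipy.optimize import least_squares
from scipy.spatial.transform import Rotation as Ro
def egg(save=None):
    s=arm.get_state(); f=grab("wrist"); 
    if save: cv2.imwrite(save,f["color"][...,::-1])
    P=pts(f); p=np.array(s["eef_pos"]); Rt=Ro.from_euler("xyz",s["eef_rot"],degrees=True).as_matrix()
    T=(P-p)@Rt; T=T*[-1,1,-1]   # h forward, lateral, up, origin TCP
    hsv=cv2.cvtColor(f["color"],cv2.COLOR_RGB2HSV)
    m=(hsv[...,0]>8)&(hsv[...,0]<24)&(hsv[...,1]>50)&(np.abs(T[...,1])<.022)&(np.linalg.norm(T-[.005,0,.018],axis=-1)<.052)
    k,l,st,_=cv2.connectedComponentsWithStats(m.astype(np.uint8)); Q=T[l==1+st[1:,4].argmax()]
    best=None
    for t0 in(.4,1.0,1.5):
        def fr(v):
            ax=-np.array([np.cos(v[3])*np.cos(v[4]),np.sin(v[3])*np.cos(v[4]),-np.sin(v[4])])
            d=Q-v[:3]; a=d@ax; r=np.linalg.norm(d-a[:,None]*ax,axis=1); L=np.where(a>0,.032,.040)
            return (np.sqrt((a/L)**2+(r/.025)**2)-1)*.028
        r=least_squares(fr,[.005,0,.014,0,t0],loss="soft_l1",f_scale=.002)
        if best is None or r.cost<best.cost: best=r
    v=best.x; print("girth h,lat,up mm",(v[:3]*1e3).round(1),"az,tilt",np.degrees(v[3:]).round(1),"res",np.abs(best.fun).mean().round(5),len(Q))
    print("world girth",(p+Rt@(v[:3]*[-1,1,-1])).round(4),"tcp",p.round(4),"F",np.round(s["ft_force"],1),"t",round(float(s["clock"]),2),"op",round(float(s["opening"]),4))
    return f,T
E
python3 -c "
from eg import *
f,T=egg()
P=pts(f);c=np.array([.515,-.159]);d=np.hypot(P[...,0]-c[0],P[...,1]-c[1]);Q=P[(d<.032)&(P[...,2]>.062)&(P[...,2]<.085)]
print(len(Q)); 
if len(Q): hi=Q[Q[:,2]>.069]; print(np.percentile(Q[:,2],[50,90,97]),cv2.minEnclosingCircle(hi[:,:2].astype(np.float32)))
print(arm.get_state()['q'].round(0))
"
```

```text
girth h,lat,up mm [ 8.3 -0.8 14.7] az,tilt [-1.8 23.9] res 0.00034 9463
world girth [ 0.4987 -0.0965  0.1591] tcp [ 0.4975 -0.0883  0.1444] F [-0.2  0.6 -0.8] t 10.7 op 0.0481
0
[-24.   4.  33. 111.  -2.  66.  23.]
```

Emit:
arm_command:
  increments:
    - [[0.2,0,0],0]
    - [[0,0,0.627],0]
    - [[0,0,0.627],0]
    - [[0,0,0.627],0]
    - [[0,0,0.627],0]
    - [[0,0,0.627],0]
    - [[0,0,0.627],0]
    - [[0,0,0],0]
    - [[-0.16,0,0],0]
    - [[-0.12,0,0],0]
    - [[-0.08,0,0],0]
    - [[0,0,0],0]

```text
clock: 11.95
eef_pos: [0.4995, -0.0912, 0.051]
eef_rot: [179.9, 0.0, 103.7]
ft_force: [0.2, -0.1, 0.2]
opening: 0.0485
gripper_force: 21.0
```

```bash
python3 -c "
from eg import *
egg()
show('g3',('side',(220,170,330,290)),('top',(275,150,395,230)))"
```

```text
girth h,lat,up mm [ 8.2 -0.8 14.7] az,tilt [-1.5 23.6] res 0.00035 9416
world girth [ 0.5007 -0.0994  0.0657] tcp [ 0.4995 -0.0912  0.051 ] F [ 0.2 -0.1  0.2] t 11.95 op 0.0485
{'clock': np.float64(12.1), 'eef_pos': array([ 0.4991, -0.0906,  0.0505]), 'ft_force': array([ 0.1308, -0.4254, -0.9507]), 'gripper_force': np.float64(21.0243), 'opening': np.float64(0.0483)}
```

View pics/g3.png

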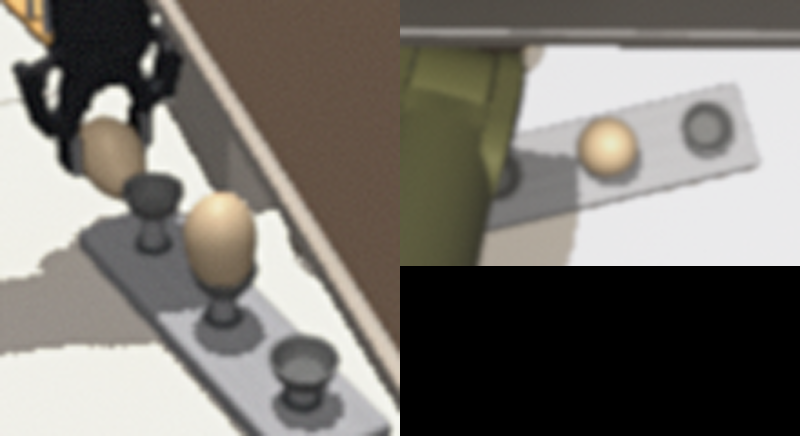

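The side view shows the egg's tip just outside the left cup's rim, slightly below it. Now I'll cam the egg around the rim in steps.

Emit:
arm_command:
  increments:
    - [[-0.09,0,-0.05],0]
    - [[-0.09,0,-0.06],0]
    - [[0,0,-0.05],0]
    - [[0,0,-0.05],0]
    - [[0,0,-0.05],0]
    - [[0,0,-0.05],0]
    - [[0,0,0],0]

```text
clock: 12.8
eef_pos: [0.4996, -0.0948, 0.0579]
eef_rot: [-180.0, -0.0, 103.7]
ft_force: [-1.2, 1.7, -2.6]
opening: 0.0482
gripper_force: 21.2
```

```bash
python3 -c "
from eg import *
egg()"
```

```text
girth h,lat,up mm [ 8.2 -0.7 14.7] az,tilt [-1.5 29.4] res 0.00034 9148
world girth [ 0.5009 -0.1029  0.0726] tcp [ 0.4996 -0.0948  0.0579] F [-1.2  1.7 -2.6] t 12.8 op 0.0482
```

Emit:
arm_command:
  increments:
    - [[0,0,-0.08],0]
    - [[-0.01,0,-0.08],0]
    - [[-0.01,0,-0.08],0]
    - [[-0.02,0,-0.075],0]
    - [[-0.02,0,-0.075],0]
    - [[-0.02,0,-0.075],0]
    - [[-0.03,0,-0.07],0]
    - [[-0.033,0,-0.07],0]
    - [[-0.036,0,-0.07],0]

```text
clock: 13.75
eef_pos: [0.5012, -0.0994, 0.0751]
eef_rot: [180.0, -0.0, 103.7]
ft_force: [-0.5, 2.3, -1.5]
opening: 0.0484
gripper_force: 22.2
```

```bash
python3 -c "
from eg import *
egg()"
```

```text
girth h,lat,up mm [ 7.7 -0.8 14.4] az,tilt [-2.6 55.4] res 0.00032 8382
world girth [ 0.5023 -0.107   0.0895] tcp [ 0.5012 -0.0994  0.0751] F [-0.5  2.3 -1.5] t 13.75 op 0.0484
```

Emit:
arm_command:
  increments:
    - [[-0.045,0,-0.065],0]
    - [[-0.045,0,-0.065],0]
    - [[-0.045,0,-0.065],0]
    - [[-0.055,0,-0.055],0]
    - [[-0.055,0,-0.055],0]
    - [[-0.055,0,-0.055],0]
    - [[-0.055,0,-0.04],0]
    - [[-0.055,0,-0.04],0]
    - [[-0.055,0,-0.03],0]
    - [[-0.05,0,-0.02],0]

```text
clock: 14.8
eef_pos: [0.5042, -0.112, 0.0873]
eef_rot: [180.0, -0.0, 103.7]
ft_force: [-1.9, 3.0, -0.2]
opening: 0.0482
gripper_force: 22.1
```

```bash
python3 -c "
from eg import *
egg()"
```

```text
girth h,lat,up mm [ 7.5 -0.8 14.3] az,tilt [-6.2 80. ] res 0.00033 8901
world girth [ 0.5052 -0.1195  0.1016] tcp [ 0.5042 -0.112   0.0873] F [-1.9  3.  -0.2] t 14.8 op 0.0482
```

Emit:
arm_command:
  increments:
    - [[-0.05,0,-0.015],0]
    - [[-0.05,0,-0.015],0]
    - [[-0.05,0,-0.015],0]
    - [[-0.05,0,-0.015],0]
    - [[0,0,0],0]

```text
clock: 15.35
eef_pos: [0.5054, -0.117, 0.0888]
eef_rot: [180.0, 0.0, 103.7]
ft_force: [-0.7, 3.1, 0.8]
opening: 0.0483
gripper_force: 22.0
```

```bash
python3 -c "
from eg import *
egg()"
```

```text
girth h,lat,up mm [ 7.3 -0.8 14.3] az,tilt [-67.1  88.8] res 0.00034 9373
world girth [ 0.5064 -0.1243  0.1031] tcp [ 0.5054 -0.117   0.0888] F [-0.7  3.1  0.8] t 15.35 op 0.0483
```

Emit:
arm_command:
  increments:
    - [[0.1,0,-0.1],0]
    - [[0,0,-0.35],0]
    - [[0,0,-0.4],0]
    - [[-0.3,0,0],0]
    - [[-0.4,0,0],0]
    - [[-0.4,0,0],0]
    - [[-0.3,0,0],0]
    - [[-0.1,0,0],0]
    - [[0,0,0],0]
    - [[0,0,0],0]

```text
clock: 16.4
eef_pos: [0.5135, -0.1505, 0.1097]
eef_rot: [-180.0, -0.0, 103.7]
ft_force: [-0.3, -0.4, -1.5]
opening: 0.0483
gripper_force: 21.9
```

```bash
python3 -c "
from eg import *
egg()
show('g4',('side',(220,170,330,290)),('wrist',(0,0,512,384)))"
```

```text
girth h,lat,up mm [ 7.3 -0.8 14.2] az,tilt [-19.2  86.5] res 0.00033 9306
world girth [ 0.5144 -0.1578  0.1239] tcp [ 0.5135 -0.1505  0.1097] F [-0.3 -0.4 -1.5] t 16.4 op 0.0483
{'clock': np.float64(16.55), 'eef_pos': array([ 0.5136, -0.1503,  0.1098]), 'ft_force': array([-0.6089,  0.3144, -0.5722]), 'gripper_force': np.float64(21.9146), 'opening': np.float64(0.048)}
```

View pics/g4.png

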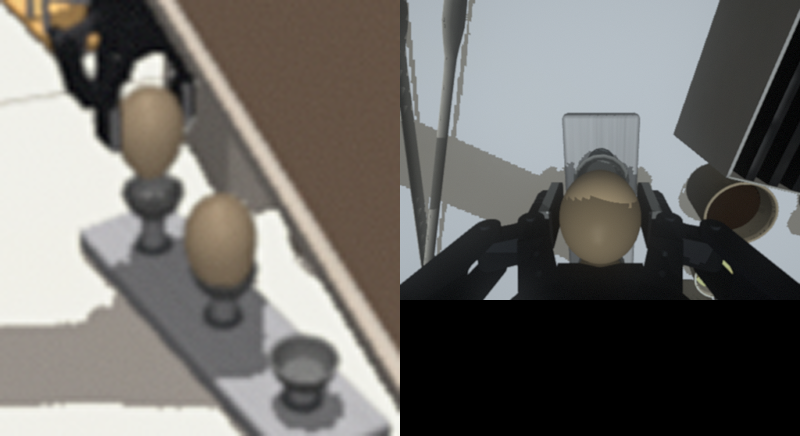

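The side view shows the egg upright and centred over the left cup. Lowering.

Emit:
arm_command:
  increments:
    - [[-0.02,0.01,0.18],0]
    - [[0,0,0.18],0]
    - [[0,0,0.18],0]
    - [[0,0,0.12],0]
    - [[0,0,0.06],0]
    - [[0,0,0],0]

```text
clock: 17.15
eef_pos: [0.5138, -0.1512, 0.0916]
eef_rot: [-180.0, -0.0, 103.7]
ft_force: [-0.1, -1.0, 0.0]
opening: 0.0481
gripper_force: 21.9
```

Emit:
arm_command:
  increments:
    - [[0,0,0.04],0]
    - [[0,0,0.04],0]
    - [[0,0,0.04],0]
    - [[0,0,0.04],0]
    - [[0,0,0],0]

```text
clock: 17.65
eef_pos: [0.5138, -0.1511, 0.0877]
eef_rot: [-180.0, -0.0, 103.7]
ft_force: [0.3, -0.2, -0.9]
opening: 0.0484
gripper_force: 21.9
```

Emit:
arm_command:
  increments:
    - [[0,0,0.04],0]
    - [[0,0,0.04],0]
    - [[0,0,0],0]

```text
clock: 17.95
eef_pos: [0.5139, -0.1512, 0.0857]
eef_rot: [-180.0, -0.0, 103.7]
ft_force: [-0.3, -0.1, -0.1]
opening: 0.0484
gripper_force: 21.9
```

Emit:
arm_command:
  increments:
    - [[0,0,0.04],0]
    - [[0,0,0],0]

```text
clock: 18.15
eef_pos: [0.5138, -0.1512, 0.0848]
eef_rot: [-180.0, -0.0, 103.7]
ft_force: [-0.6, 0.2, -0.9]
opening: 0.0483
gripper_force: 21.9
```

Emit:
arm_command:
  increments:
    - [[0,0,0.04],0]
    - [[0,0,0],0]

```text
clock: 18.35
eef_pos: [0.5139, -0.1511, 0.0838]
eef_rot: [-180.0, -0.0, 103.7]
ft_force: [0.8, 0.4, -0.7]
opening: 0.0481
gripper_force: 21.9
```

Emit:
arm_command:
  increments:
    - [[0,0,0.04],0]
    - [[0,0,0],0]

```text
clock: 18.55
eef_pos: [0.514, -0.1512, 0.0829]
eef_rot: [180.0, -0.0, 103.7]
ft_force: [0.3, -0.8, -0.3]
opening: 0.0481
gripper_force: 21.9
```

Emit:
arm_command:
  increments:
    - [[0,0,0.04],0]
    - [[0,0,0],0]

```text
clock: 18.75
eef_pos: [0.5141, -0.1512, 0.082]
eef_rot: [180.0, 0.0, 103.7]
ft_force: [-0.9, 0.5, 1.2]
opening: 0.0482
gripper_force: 22.0
```

Emit:
arm_command:
  increments:
    - [[0,0,0.04],0]
    - [[0,0,0],0]

```text
clock: 18.95
eef_pos: [0.5141, -0.1513, 0.0811]
eef_rot: [180.0, 0.0, 103.7]
ft_force: [-1.9, 0.1, 2.8]
opening: 0.0486
gripper_force: 22.1
```

Emit:
arm_command:
  increments:
    - [[0,0,0],0]
    - [[0,0,0],0]
    - [[0,0,0],0]
    - [[0,0,0],0]
  claw: 0.5

```text
clock: 19.35
eef_pos: [0.5139, -0.1511, 0.0808]
eef_rot: [-180.0, -0.0, 103.7]
ft_force: [0.5, 0.3, 0.2]
opening: 0.064
gripper_force: 0.0
```

```bash
python3 -c "
from eg import *
egg()
show('g5',('side',(220,170,330,290)),('wrist',(0,0,512,384)))"
```

```text
girth h,lat,up mm [ 9.6  3.3 15.9] az,tilt [-90.7  83.5] res 0.00035 9235
world girth [ 0.5194 -0.1597  0.0967] tcp [ 0.5139 -0.1511  0.0808] F [0.5 0.3 0.2] t 19.35 op 0.064
{'clock': np.float64(19.5), 'eef_pos': array([ 0.5139, -0.1512,  0.0808]), 'ft_force': array([-1.1809,  0.0427, -0.328 ]), 'gripper_force': np.float64(0.0), 'opening': np.float64(0.0643)}
```

View pics/g5.png

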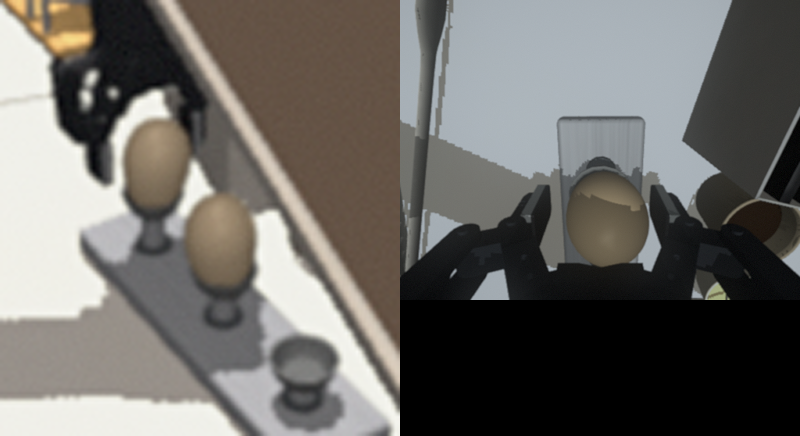

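Egg A stands in the left cup, leaning slightly against its wall. Retreating straight up and checking that it is at rest.

Emit:
arm_command:
  increments:
    - [[0,0.1,0],0]
    - [[0,0,0],0]
    - [[0,0,-0.4],0]
    - [[0,0,-0.8],0]
    - [[0,0,-1],0]
    - [[0,0,-1],0]
    - [[0,0,-0.8],0]
  claw: 0.7

```text
clock: 20.2
eef_pos: [0.5168, -0.1509, 0.1832]
eef_rot: [179.9, 0.0, 103.7]
ft_force: [0.2, -0.1, 0.3]
opening: 0.0728
gripper_force: 0.0
```

```bash
cat > st.py <<'E'
from h import *
from scipy.optimize import least_squares
def standing(cs,n="side"):
    f=grab(n); P=pts(f); hsv=cv2.cvtColor(f["color"],cv2.COLOR_RGB2HSV)
    M=(hsv[...,0]>6)&(hsv[...,0]<26)&(hsv[...,1]>45)
    for c in cs:
        Q=P[M&(np.linalg.norm(P-np.array(c),axis=-1)<.045)&(P[...,2]>c[2]-.025)]
        def fr(v):
            ax=np.array([v[3],v[4],1]);ax/=np.linalg.norm(ax); d=Q-v[:3]; a=d@ax; r=np.linalg.norm(d-a[:,None]*ax,axis=1); L=np.where(a>0,.032,.040)
            return (np.sqrt((a/L)**2+(r/.025)**2)-1)*.028
        r=least_squares(fr,[*c,0,0],loss="soft_l1",f_scale=.002); print(n,len(Q),r.x[:3].round(4),"lean deg xy",np.degrees(np.arctan(r.x[3:])).round(1),np.abs(r.fun).mean().round(4))
E
python3 -c "
from st import *
standing([(.518,-.159,.098),(.538,-.2505,.092)])
standing([(.518,-.159,.098),(.538,-.2505,.092)],'wrist')
standing([(.518,-.159,.098),(.538,-.2505,.092)],'wrist')
print(arm.get_state()['eef_pos'])
"
```

```text
side 349 [ 0.518  -0.1559  0.0978] lean deg xy [ 4.6 -0.4] 0.0013
side 390 [ 0.5354 -0.2489  0.0931] lean deg xy [-4.4 -1. ] 0.0011
wrist 2605 [ 0.5186 -0.1574  0.0967] lean deg xy [5.3 5.7] 0.0003
wrist 2404 [ 0.536  -0.251   0.0915] lean deg xy [-4.1  2.2] 0.0004
wrist 2645 [ 0.5185 -0.1573  0.0967] lean deg xy [5.5 5.2] 0.0003
wrist 2463 [ 0.5359 -0.251   0.0915] lean deg xy [-3.6  2.2] 0.0004
[ 0.51740612 -0.15091411  0.18269425]
```

Emit:
arm_command:
  increments:
    - [[0,0,-0.1],-1]
    - [[0,0,-0.1],-1]
    - [[0,0,-0.1],-1]
    - [[0,0,-0.1],-1]
    - [[0,0,-0.1],-1]
    - [[0,0,-0.1],-1]
    - [[0,0,-0.1],-1]
    - [[0,0,-0.1],-1]
    - [[0,0,-0.1],-1]
    - [[0,0,-0.1],-1]
    - [[0,0,0],-1]
    - [[0,0,0],-1]
    - [[0,0,0],-1]
    - [[0,0,0],-1]
    - [[0,0,0],-1]
    - [[0,0,0],-1]
    - [[0,0,0],-1]
    - [[0,0,0],-1]
    - [[0,0,0],-1]
    - [[0,0,0],-1]
  claw: 1

```text
clock: 22.35
eef_pos: [0.5156, -0.1505, 0.2046]
eef_rot: [180.0, -0.1, -176.1]
ft_force: [-0.3, 0.3, -0.2]
opening: 0.0853
gripper_force: 0.0
```

Emit:
arm_command:
  increments:
    - [[0,0,0],-0.5]
    - [[0,0,0],-1]
    - [[0,0,0],-1]

```text
clock: 22.65
eef_pos: [0.5156, -0.1504, 0.2046]
eef_rot: [180.0, -0.1, -166.1]
ft_force: [-0.3, -0.2, -0.3]
opening: 0.0854
gripper_force: 0.0
```

Emit:
arm_command:
  increments:
    - [[-0.225,0.679,0],0]
    - [[-0.225,0.679,0],0]
    - [[-0.225,0.679,0],0]
    - [[-0.225,0.679,0],0]
    - [[-0.225,0.679,0],0]
    - [[-0.225,0.679,0],0]
    - [[-0.225,0.679,0],0]
    - [[-0.225,0.679,0],0]
    - [[-0.225,0.679,0],0]
    - [[-0.225,0.679,0],0]
    - [[-0.225,0.679,0],0]
    - [[-0.225,0.679,0],0]
    - [[-0.225,0.679,0],0]
    - [[-0.225,0.679,0],0]
    - [[-0.225,0.679,0],0]
    - [[-0.225,0.679,0],0]
    - [[-0.225,0.679,0],0]
    - [[-0.225,0.679,0],0]
    - [[-0.225,0.679,0],0]
    - [[-0.225,0.679,0],0]

```text
clock: 24.65
eef_pos: [0.5452, 0.2074, 0.2059]
eef_rot: [180.0, 0.0, -166.3]
ft_force: [-0.4, -0.4, 0.3]
opening: 0.0854
gripper_force: 0.0
```

```bash
python3 -c "
from st import *
standing([(.518,-.159,.098),(.538,-.2505,.092)])
s=arm.get_state(); print(s['eef_pos'],s['eef_rot'],s['q'].round(0),s['clock'])
# egg B from wrist camera
f=grab('wrist');P=pts(f);hsv=cv2.cvtColor(f['color'],cv2.COLOR_RGB2HSV)
Q=P[(P[...,2]>.055)&(np.linalg.norm(P-[.5477,.206,.0623],axis=-1)<.042)&(hsv[...,1]>40)&(hsv[...,0]<26)]
def fr(v):
    ax=-np.array([np.cos(v[3])*np.cos(v[4]),np.sin(v[3])*np.cos(v[4]),-np.sin(v[4])]); d=Q-v[:3]; a=d@ax; r=np.linalg.norm(d-a[:,None]*ax,axis=1); L=np.where(a>0,.032,.04)
    return (np.sqrt((a/L)**2+(r/.025)**2)-1)*.028
r=least_squares(fr,[.5477,.206,.0623,.24,.4],loss='soft_l1',f_scale=.002);print(len(Q),r.x[:3].round(4),np.degrees(r.x[3:]),abs(r.fun).mean())
"
```

```text
side 357 [ 0.518  -0.1554  0.098 ] lean deg xy [ 6.3 -0.2] 0.0012
side 396 [ 0.5356 -0.2491  0.0927] lean deg xy [-4.2 -0.8] 0.0011
[0.54469358 0.21157232 0.20575791] [ 1.79865713e+02  4.00211238e-02 -1.66012573e+02] [-36.  11.  14.  95.  -3.  74.  83.] 24.7
2479 [0.5488 0.2048 0.0606] [11.84400713 23.4179979 ] 0.00038276804348007573
```

Emit:
arm_command:
  increments:
    - [[0,0,0.8],0]
    - [[0,0,0.8],0]
    - [[0,0,0.8],0]
    - [[0,0,0.8],0]
    - [[0,0,0.8],0]
    - [[0,0,0],0]
    - [[0,0,0],0]

```text
clock: 25.45
eef_pos: [0.5453, 0.2053, 0.1062]
eef_rot: [-180.0, -0.0, -166.3]
ft_force: [-0.8, -0.2, 0.5]
opening: 0.0857
gripper_force: 0.0
```

Emit:
arm_command:
  increments:
    - [[0,-0.03,0.6],0]
    - [[0,0,0.6],0]
    - [[0,0,0.6],0]
    - [[0,0,0.6],0]
    - [[0,0,0],0]
    - [[0,0,0],0]
    - [[0,0,0],0]
  claw: 0.25

```text
clock: 26.15
eef_pos: [0.5458, 0.2054, 0.0464]
eef_rot: [180.0, 0.1, -166.3]
ft_force: [-0.1, -0.8, 0.6]
opening: 0.053
gripper_force: 0.0
```

Emit:
arm_command:
  increments:
    - [[0,0,-0.03],0]
    - [[0,0,-0.03],0]
    - [[0,0,-0.03],0]
    - [[0,0,-0.03],0]
  claw: -1
  grip_force: 20

```text
clock: 26.55
eef_pos: [0.5453, 0.2052, 0.0492]
eef_rot: [180.0, 0.0, -166.3]
ft_force: [-0.1, -0.3, -0.3]
opening: 0.0484
gripper_force: 20.8
```

Emit:
arm_command:
  increments:
    - [[0,0,-0.2],0]
    - [[0,0,-0.6],0]
    - [[0,0,-0.8],0]
    - [[0,0,-0.8],0]
    - [[0,0,-0.8],0]
    - [[0,0,-0.8],0]
    - [[0,0,-0.8],0]
    - [[0,0,-0.6],0]
    - [[0,0,-0.2],0]

```text
clock: 27.45
eef_pos: [0.5463, 0.2056, 0.1917]
eef_rot: [179.9, 0.2, -166.3]
ft_force: [0.1, -0.7, -0.5]
opening: 0.0488
gripper_force: 20.9
```

Emit:
arm_command:
  increments:
    - [[0.298,-0.826,0],0]
    - [[0.298,-0.826,0],0]
    - [[0.298,-0.826,0],0]
    - [[0.298,-0.826,0],0]
    - [[0.298,-0.826,0],0]
    - [[0.298,-0.826,0],0]
    - [[0.298,-0.826,0],0]
    - [[0.298,-0.826,0],0]
    - [[0.298,-0.826,0],0]
    - [[0.298,-0.826,0],0]
    - [[0.298,-0.826,0],0]
    - [[0.298,-0.826,0],0]
    - [[0.298,-0.826,0],0]

```text
clock: 28.75
eef_pos: [0.5143, -0.0795, 0.1885]
eef_rot: [180.0, -0.0, -166.3]
ft_force: [0.6, 0.1, -0.3]
opening: 0.0486
gripper_force: 20.9
```

Emit:
arm_command:
  increments:
    - [[0.298,-0.826,0],0]
    - [[0.298,-0.826,0],0]
    - [[0.298,-0.826,0],0]
    - [[0.298,-0.826,0],0]
    - [[0.298,-0.826,0],0]
    - [[0.298,-0.826,0],0]
    - [[0.298,-0.826,0],0]
    - [[0.298,-0.826,0],0]
    - [[0.298,-0.826,0],0]
    - [[0.298,-0.826,0],0]
    - [[0.298,-0.826,0],0]
    - [[0.298,-0.826,0],0]
    - [[0.298,-0.826,0],0]
    - [[0,0,0],0]
    - [[0,0,0],0]

```text
clock: 30.25
eef_pos: [0.4841, -0.3622, 0.1883]
eef_rot: [179.9, -0.0, -166.3]
ft_force: [0.3, -0.0, -1.0]
opening: 0.0483
gripper_force: 20.9
```

```bash
python3 -c "
from eg import *
f,T=egg()
print(arm.get_state()['q'].round(0))
P=pts(f);Q=P[(np.hypot(P[...,0]-.562,P[...,1]+.343)<.032)&(P[...,2]>.03)&(P[...,2]<.075)]
print(len(Q))
if len(Q)>50:
    t=np.percentile(Q[:,2],95); hi=Q[Q[:,2]>t-.004]; print(t,cv2.minEnclosingCircle(hi[:,:2].astype(np.float32)))
show('g6',('side',(240,170,350,300)),('wrist',(0,0,512,384)))
"
```

```text
girth h,lat,up mm [ 3.  -0.8 13.5] az,tilt [-2. 24.] res 0.00034 9036
world girth [ 0.4873 -0.3623  0.2018] tcp [ 0.4841 -0.3622  0.1883] F [ 0.3 -0.  -1. ] t 30.25 op 0.0483
[  2.  16.  39.  94. -11.  73. 147.]
0
{'clock': np.float64(30.4), 'eef_pos': array([ 0.4851, -0.3609,  0.1886]), 'ft_force': array([-0.4506,  0.3569, -0.6344]), 'gripper_force': np.float64(20.9382), 'opening': np.float64(0.0485)}
```

View pics/g6.png

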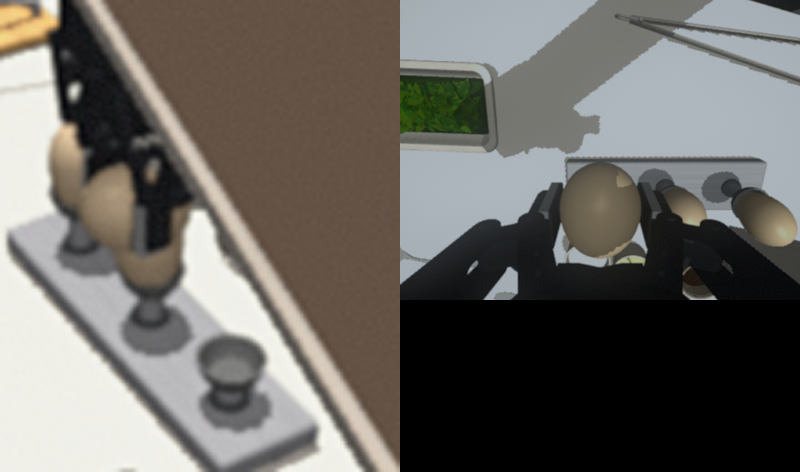

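Emit:
arm_command:
  increments:
    - [[0,0,0],1]
    - [[0,0,0],1]
    - [[0,0,0],1]
    - [[0,0,0],1]
    - [[0,0,0],1]
    - [[-0.04,0.56,0],0]
    - [[-0.04,0.56,0],0]
    - [[0,0,0.745],0]
    - [[0,0,0.745],0]
    - [[0,0,0.745],0]
    - [[0,0,0.745],0]
    - [[0,0,0.745],0]
    - [[0,0,0.745],0]
    - [[0,0,0.645],0]
    - [[0,0,0.645],0]
    - [[0,0,0],0]
    - [[0,0,0],0]

```text
clock: 32.1
eef_pos: [0.4898, -0.3345, 0.0449]
eef_rot: [180.0, -0.0, 173.8]
ft_force: [0.2, -0.1, 0.4]
opening: 0.0489
gripper_force: 21.0
```

```bash
python3 -c "
from eg import *
egg()
s=arm.get_state();print(s['q'].round(0),s['eef_rot'])
"
```

```text
girth h,lat,up mm [ 3.2 -0.9 13.5] az,tilt [-1.7 23.9] res 0.00034 9519
world girth [ 0.4928 -0.3358  0.0584] tcp [ 0.4898 -0.3345  0.0449] F [ 0.2 -0.1  0.4] t 32.1 op 0.0489
[  0.  24.  38. 104. -17.  58. 129.] [-1.79979006e+02  5.28138709e-02  1.73747599e+02]
```

Emit:
arm_command:
  increments:
    - [[0,0,0.18],0]
    - [[-0.14,0,0],0]
    - [[-0.14,0,0],0]
    - [[-0.12,0,0],0]
    - [[-0.1,0,0],0]
    - [[0,0,-0.06],0]
    - [[0,0,-0.06],0]
    - [[0,0,-0.06],0]
    - [[0,0,-0.06],0]
    - [[0,0,-0.06],0]

```text
clock: 33.15
eef_pos: [0.5019, -0.336, 0.048]
eef_rot: [180.0, -0.0, 173.7]
ft_force: [-1.8, 0.5, -2.0]
opening: 0.0486
gripper_force: 21.1
```

```bash
python3 -c "
from eg import *
egg()
"
```

```text
girth h,lat,up mm [ 2.9 -0.8 13.3] az,tilt [-1.7 36.6] res 0.00033 8877
world girth [ 0.5046 -0.3372  0.0613] tcp [ 0.5019 -0.336   0.048 ] F [-1.8  0.5 -2. ] t 33.15 op 0.0486
```

Emit:
arm_command:
  increments:
    - [[-0.01,0,-0.08],0]
    - [[-0.01,0,-0.08],0]
    - [[-0.02,0,-0.075],0]
    - [[-0.02,0,-0.075],0]
    - [[-0.02,0,-0.075],0]
    - [[-0.03,0,-0.07],0]
    - [[-0.033,0,-0.07],0]
    - [[-0.036,0,-0.07],0]
    - [[-0.045,0,-0.065],0]
    - [[-0.045,0,-0.065],0]

```text
clock: 34.2
eef_pos: [0.5088, -0.3369, 0.0662]
eef_rot: [180.0, 0.0, 173.7]
ft_force: [-2.5, 0.7, -0.4]
opening: 0.0483
gripper_force: 20.9
```

```bash
python3 -c "
from eg import *
egg()
"
```

```text
girth h,lat,up mm [ 2.5 -0.9 13.2] az,tilt [-3.5 62.2] res 0.00032 8394
world girth [ 0.5111 -0.3381  0.0794] tcp [ 0.5088 -0.3369  0.0662] F [-2.5  0.7 -0.4] t 34.2 op 0.0483
```

Emit:
arm_command:
  increments:
    - [[-0.045,0,-0.06],0]
    - [[-0.055,0,-0.055],0]
    - [[-0.055,0,-0.055],0]
    - [[-0.055,0,-0.05],0]
    - [[-0.055,0,-0.04],0]
    - [[-0.055,0,-0.04],0]
    - [[-0.055,0,-0.03],0]
    - [[-0.05,0,-0.02],0]
    - [[-0.05,0,-0.015],0]

```text
clock: 35.15
eef_pos: [0.5206, -0.3382, 0.0753]
eef_rot: [-180.0, 0.0, 173.7]
ft_force: [-2.5, 0.7, 0.2]
opening: 0.0485
gripper_force: 20.8
```

```bash
python3 -c "
from eg import *
egg()
"
```

```text
girth h,lat,up mm [ 2.3 -0.9 13.2] az,tilt [-9.  83.6] res 0.00033 8922
world girth [ 0.5228 -0.3394  0.0885] tcp [ 0.5206 -0.3382  0.0753] F [-2.5  0.7  0.2] t 35.15 op 0.0485
```

Emit:
arm_command:
  increments:
    - [[-0.05,0,-0.015],0]
    - [[-0.05,0,-0.015],0]
    - [[-0.05,0,-0.015],0]
    - [[-0.05,0,-0.015],0]
    - [[0,0,0],0]

```text
clock: 35.7
eef_pos: [0.5259, -0.3388, 0.0768]
eef_rot: [-180.0, 0.0, 173.7]
ft_force: [-2.9, 0.4, 1.5]
opening: 0.0483
gripper_force: 20.7
```

Emit:
arm_command:
  increments:
    - [[0.1,0,-0.1],0]
    - [[0,0,-0.35],0]
    - [[0,0,-0.4],0]
    - [[0,0,0],0]
    - [[0,0,0],0]

```text
clock: 36.2
eef_pos: [0.5236, -0.3385, 0.0987]
eef_rot: [-180.0, 0.1, 173.7]
ft_force: [-0.1, -0.3, -0.4]
opening: 0.0484
gripper_force: 20.8
```

```bash
python3 -c "
from eg import *
egg()
"
```

```text
girth h,lat,up mm [ 2.  -0.9 13.1] az,tilt [87.2 90.7] res 0.00033 9315
world girth [ 0.5255 -0.3396  0.1118] tcp [ 0.5236 -0.3385  0.0987] F [-0.1 -0.3 -0.4] t 36.2 op 0.0484
```

Emit:
arm_command:
  increments:
    - [[-0.3,0.02,0],0]
    - [[-0.4,0,0],0]
    - [[-0.4,0,0],0]
    - [[-0.3,0,0],0]
    - [[-0.07,0,0],0]
    - [[0,0,0],0]
    - [[0,0,0.18],0]
    - [[0,0,0.18],0]
    - [[0,0,0.18],0]
    - [[0,0,0.12],0]
    - [[0,0,0.06],0]
    - [[0,0,0],0]

```text
clock: 37.45
eef_pos: [0.5594, -0.3418, 0.0796]
eef_rot: [180.0, -0.0, 173.7]
ft_force: [0.5, 0.4, -0.4]
opening: 0.0484
gripper_force: 20.8
```

```bash
python3 -c "
from eg import *
egg()
show('g7',('side',(240,170,350,300)),('wrist',(0,0,512,384)))
"
```

```text
girth h,lat,up mm [ 2.  -0.9 13.1] az,tilt [73.4 90.8] res 0.00033 9414
world girth [ 0.5613 -0.3429  0.0927] tcp [ 0.5594 -0.3418  0.0796] F [ 0.5  0.4 -0.4] t 37.45 op 0.0484
{'clock': np.float64(37.6), 'eef_pos': array([ 0.5597, -0.342 ,  0.0801]), 'ft_force': array([ 0.1353, -0.5869, -0.8782]), 'gripper_force': np.float64(20.8429), 'opening': np.float64(0.0486)}
```

View pics/g7.png

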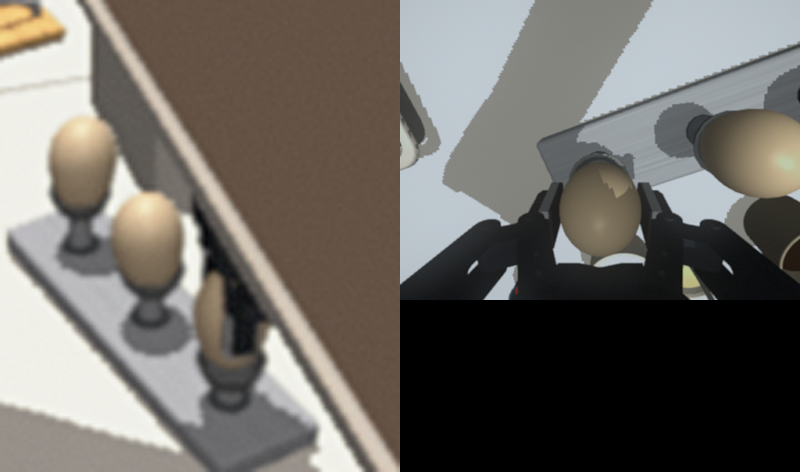

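The side view shows egg B upright with its tip inside the right cup, and the other two eggs standing. Feeling down for the cup floor.

Emit:
arm_command:
  increments:
    - [[0,0,0.04],0]
    - [[0,0,0.04],0]
    - [[0,0,0.04],0]
    - [[0,0,0.04],0]
    - [[0,0,0],0]

```text
clock: 38.1
eef_pos: [0.5595, -0.3419, 0.0756]
eef_rot: [180.0, -0.0, 173.7]
ft_force: [-0.5, -0.2, -1.1]
opening: 0.048
gripper_force: 20.8
```

Emit:
arm_command:
  increments:
    - [[0,0,0.04],0]
    - [[0,0,0.04],0]
    - [[0,0,0],0]

```text
clock: 38.4
eef_pos: [0.5595, -0.3419, 0.0737]
eef_rot: [180.0, -0.0, 173.7]
ft_force: [-0.2, -0.4, -0.5]
opening: 0.0481
gripper_force: 20.8
```

Emit:
arm_command:
  increments:
    - [[0,0,0.04],0]
    - [[0,0,0],0]

```text
clock: 38.6
eef_pos: [0.5595, -0.3418, 0.0727]
eef_rot: [180.0, -0.0, 173.7]
ft_force: [0.3, 0.2, -0.5]
opening: 0.0484
gripper_force: 20.8
```

Emit:
arm_command:
  increments:
    - [[0,0,0.04],0]
    - [[0,0,0],0]

```text
clock: 38.8
eef_pos: [0.5595, -0.3419, 0.0717]
eef_rot: [180.0, -0.0, 173.7]
ft_force: [0.3, 0.8, -0.3]
opening: 0.0484
gripper_force: 20.8
```

Emit:
arm_command:
  increments:
    - [[0,0,0.04],0]
    - [[0,0,0],0]

```text
clock: 39.0
eef_pos: [0.5595, -0.3419, 0.0707]
eef_rot: [180.0, -0.0, 173.7]
ft_force: [-0.0, -0.1, -0.7]
opening: 0.0486
gripper_force: 20.8
```

Emit:
arm_command:
  increments:
    - [[0,0,0.04],0]
    - [[0,0,0],0]

```text
clock: 39.2
eef_pos: [0.5596, -0.342, 0.0699]
eef_rot: [-180.0, 0.0, 173.7]
ft_force: [1.3, -0.2, -0.3]
opening: 0.0488
gripper_force: 20.9
```

Emit:
arm_command:
  increments:
    - [[0,0,0.03],0]
    - [[0,0,0],0]

```text
clock: 39.4
eef_pos: [0.5597, -0.342, 0.0693]
eef_rot: [-180.0, 0.0, 173.7]
ft_force: [-0.4, 0.4, 0.6]
opening: 0.0487
gripper_force: 20.9
```

Emit:
arm_command:
  increments:
    - [[0,0,0.04],0]
    - [[0,0,0],0]
    - [[0,0,0],0]

```text
clock: 39.7
eef_pos: [0.5598, -0.342, 0.0685]
eef_rot: [-180.0, 0.0, 173.7]
ft_force: [0.2, 0.1, 1.8]
opening: 0.0486
gripper_force: 21.0
```

Contact: 1.8 N measured, plus the egg's own weight. Releasing.

Emit:
arm_command:
  increments:
    - [[0,0,0],0]
    - [[0,0,0],0]
    - [[0,0,0],0]
    - [[0,0,0],0]
  claw: 0.45

```text
clock: 40.1
eef_pos: [0.5595, -0.3418, 0.0679]
eef_rot: [180.0, -0.0, 173.7]
ft_force: [-1.4, -0.1, -0.5]
opening: 0.062
gripper_force: 0.0
```

```bash
python3 -c "
from eg import *
egg()"
```

```text
girth h,lat,up mm [ 5.  -4.5 14.7] az,tilt [-40.9  96. ] res 0.00035 9497
world girth [ 0.5639 -0.3468  0.0826] tcp [ 0.5595 -0.3418  0.0679] F [-1.4 -0.1 -0.5] t 40.1 op 0.062
```

Emit:
arm_command:
  increments:
    - [[0,-0.12,0],0]
    - [[0,0,0],0]
    - [[0,0,-0.3],0]
    - [[0,0,-0.7],0]
    - [[0,0,-1],0]
    - [[0,0,-1],0]
    - [[0,0,-1],0]
    - [[0.8,0,-1],0]
    - [[0.8,0,-0.5],0]
    - [[0.8,0,0],0]
    - [[0.8,0,0],0]
    - [[0.8,0,0],0]
    - [[0,0,0],0]
    - [[0,0,0],0]
    - [[0,0,0],0]
    - [[0,0,0],0]
    - [[0,0,0],0]
    - [[0,0,0],0]
  claw: 0.6

```text
clock: 41.95
eef_pos: [0.4601, -0.334, 0.2054]
eef_rot: [-180.0, -0.0, 173.7]
ft_force: [0.6, -0.1, -0.1]
opening: 0.0683
gripper_force: 0.0
```

```bash
python3 -c "
from st import *
cs=[(.518,-.159,.098),(.537,-.2505,.092),(.563,-.345,.083)]
standing(cs);standing(cs,'wrist')
show('g8',('side',(220,170,350,300)),('top',(275,150,395,230)))"
```

```text
side 43 [ 0.5179 -0.1557  0.0962] lean deg xy [ 2.3 -4.4] 0.0009
side 397 [ 0.5354 -0.2488  0.0927] lean deg xy [-4.7 -0.9] 0.0011
side 413 [ 0.5645 -0.3423  0.0839] lean deg xy [ 6.5 -3.1] 0.0011
wrist 3110 [ 0.519  -0.1577  0.0965] lean deg xy [5.1 3. ] 0.0005
wrist 911 [ 0.5365 -0.2518  0.0912] lean deg xy [-5.8  4.2] 0.0004
wrist 1822 [ 0.5652 -0.345   0.0825] lean deg xy [ 5.7 -1.5] 0.0004
{'clock': np.float64(42.15), 'eef_pos': array([ 0.4598, -0.334 ,  0.2055]), 'ft_force': array([ 0.4562, -0.2611,  0.3603]), 'gripper_force': np.float64(0.0), 'opening': np.float64(0.068)}
```

View pics/g8.png

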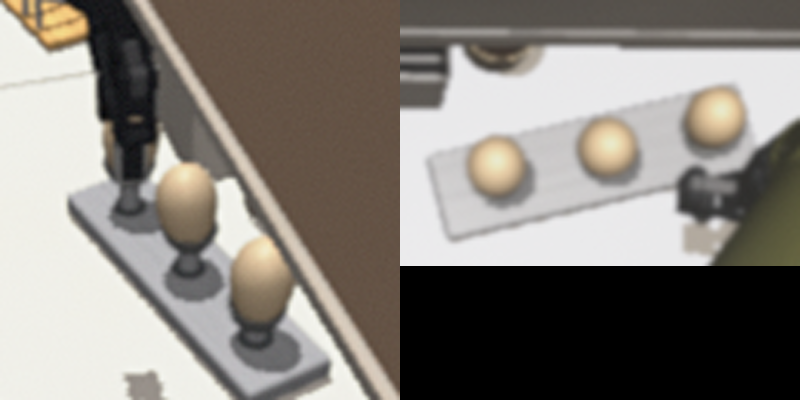

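All three eggs stand upright in their cups, leaning about 6° like the middle one, and the gripper is clear. Handing in.

```bash
python3 -c "
from bench import arm
print(arm.close_job())"
```

```text
the job is handed in; nothing more can be done
None
```

I stood both eggs pointed end down in the left and right cups, left the middle egg untouched and handed the job in at about 42 s; each leans about 6° on its cup wall (the middle egg about 5°), and the wrist read about 7 N, near the 8 N limit, while gripping the first egg on its rest.

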